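Flip the drying marker beside the finished candle

ROBOT

A 6-joint arm with a two-finger parallel gripper is mounted at the origin on the work surface. World frame = base frame: x ahead of the robot, y to its left, z up, the work surface at z = 0. Lengths are in m, angles in degrees, forces in N, time in s.
With the tool pointing down it reaches from about 0.4 to 0.825 m from the base axis. Payload 7 kg.
Tool frame: the origin (TCP) lies between the finger pads; the fingertips stand ctrl.nose_length ahead of it and the grasp point (between the pads) lies 2 mm behind it (ctrl.nose_length is the distance from the TCP to the fingertips, in m); z points along the fingers, y is the line along which they close (so a half turn about z gives the same grasp; the last joint's range is limited). The gripper opens to 88 mm and grips with 3 to 60 N. Pads are 19 mm wide; open, the fingers measure 130 mm over their backs; the gripper's body (78 mm by 193 mm) begins 47 mm behind the grasp point.
Start: joints at [86.465, 20.546, 0.682, 0, -70.136, -16.507], TCP at [0.231, 0.634, 0.244] pointing down, gripper open.
Joint ranges: [-176.03, 176.03], [-82.01, 121.73], [-58.28, 71.71], [-173.87, 95.51], [-174.79, -0.11], [-173.66, 173.66]. Speed limits (degrees/s): [136.94, 136.94, 172.46, 180, 180, 180].

INTERFACE

Orientations are given as [roll, pitch, yaw] about the fixed x, y, z axes, in that order (R = Rz(yaw) Ry(pitch) Rx(roll)).
In Python, from plant import ctrl gives the robot as it stands.
- The arm moves only by the tool apply_moves, never from a script. Its argument "commands" is a list of rows, each a list of 3 entries, a list of its own where there are three numbers: the shift along the world's x, y, z in cm, then the turn about the world's z in rad, then the closure, from 0 (fully open) to 1 (shut). In form: [[[x, y, z], turn, jaw], ...]. A call has 1 to 20 rows; each row is the pose to reach, as a shift and turn from the pose commanded when the call began; what a row does not reach only later rows make up. A row lasts 1/12 s, in which the tool goes at most 41.7 mm and 7.16 degrees, less where a joint would pass 70% of its speed; a pose out of reach is approached as far as the arm can. A call with a gripper value outside its range is refused whole. The fingers move at their own pace and stop on an object; the grip force is fixed at half the most. Time passes only in rows, so rows that repeat a pose let the fingers close. It gives the time, the measured TCP pose, the force, the opening and the grip force at its end, in the units of the state.
- ctrl.get_obs(): the state, without advancing time (a new reading comes with each control period).
- ctrl.snapshot(name): name is "side" or "top" or "wrist"; returns a dict with "img" (420x560x3 uint8, red, green, blue), "fx", "fy", "cx", "cy" (pixels), "T" (4x4, takes a point from camera to world coordinates). Camera axes: x right, y up, looking along -z (the intrinsics and any distortion apply to the point x, -y, -z); pixel columns grow to the right and rows downward; lengths in m; the calibration is good to about 2 mm. The wrist camera is an equidistant fisheye: a pixel r from the principal point sees the ray r / f radians off the axis. A picture is of the moment at which its call begins. There is no depth.
- ctrl.close_job(): hands the job in; it is judged then, once.
Trained networks look in a picture, given as the dict that the camera call returned (one of the last four; its "shot" number tells which), for a name from the list of things; names that differ only in an ending like _2 or _b are one class to them, and where a whole thing is asked for, a point or a joint stands for the part that bears it (a point fixed in the world has none). Each returns a list of dicts, best first, with "score" (0 to 1); they miss things now and then, are a little off and sometimes report something else, mostly with a low value. They report only what shows in the picture. A call takes as long as a camera call. They do not tell look-alikes from the thing itself.
- ctrl.search_frame(picture, target): "at" ([column, row] in pixels, amid what is visible of it).
- ctrl.spot_point(picture, target): "at" ([column, row] in pixels: a listed point, or the origin of a listed thing).
The state is a dict: "clock": time; "joint_pos": joint angles; "qvel": joint speeds; "tau": joint torques, N m; "tool_pos": TCP position; "orientation": TCP orientation; "force": force on the tool from outside, world axes, zero at the start; "moment": the same for the moment, N m; "opening": finger opening in m; "gripper_force": force on a finger pad.
Only numpy, scipy, OpenCV 4.12 (cv2) and the standard library are available. Lean on these libraries where they do the work, as an engineer would, in place of code of your own. Each camera call takes 0.05 s, during which the arm holds its last target. There are 200 camera calls.

TASK

The candle in the square glass is dry: on the hinged marker standing on the candle's board, flip the paddle right over its pivot so that it lies fully flat on the other side and shows the face with the ring. Do it gently with the fingertips or the outside of the fingers only (pressing the short thumb tab raises the blade, which can then be pushed over the top and pressed down flat), without gripping or lifting anything and without shifting or tipping the marker's stand. Leave the pine cone's marker and everything else on the table alone.

Things in the scene. Friction and masses are not known exactly. Their poses are not given: they have to be found in the camera images.
- stand_candle: Loose marker stand on the candle's board: dark steel base 80 x 150 x 10 mm (x, y, z), two uprights 18 mm wide (y) at x = +-36 mm, 94 mm tall; 0.8 kg, held by its weight alone. Origin: centre of underside, z up. The hinge runs along its x axis, 85 mm up. At joint 0 the blade points along its +y, the tab along -y. Free space below both down to the base.
- paddle_candle (a joint): Angle (rad) of the plywood paddle of the candle's marker: 0 = blade level towards the stand's +y, three-bar face up; 1.57 = upright; 3.14 = turned over, level towards -y, ring face up. Stops at 0 and 3.14. Starts between 0 and 0.3. Stiff hinge (about 0.04 N m): the 35 g paddle stays at whatever angle it is left.
- pivot_candle (a point): Centre of the hinge pin of the candle's marker; does not turn with the paddle.
- tab_candle (a point): Middle of the short thumb tab of the candle's paddle, 36 mm from the pivot, mid-thickness; turns with the paddle. The tab is in line with the blade, across the pivot from it: 32 mm wide along the hinge, 5 mm thick, ending 50 mm from the pivot.
- blade_candle (a point): Point on the centre line of the blade of the candle's paddle, 50 mm from the pivot, mid-thickness; turns with the paddle (its z is up at joint 0). The blade is 56 mm wide along the hinge, 5 mm thick, ending 68 mm from the pivot.
- stand_cone: Loose marker stand on the pine cone's board: dark steel base 80 x 150 x 10 mm (x, y, z), two uprights 18 mm wide (y) at x = +-36 mm, 94 mm tall; 0.8 kg, held by its weight alone. Origin: centre of underside, z up. The hinge runs along its x axis, 85 mm up. At joint 0 the blade points along its +y, the tab along -y. Free space below both down to the base.
- paddle_cone (a joint): Angle (rad) of the plywood paddle of the pine cone's marker: 0 = blade level towards the stand's +y, three-bar face up; 1.57 = upright; 3.14 = turned over, level towards -y, ring face up. Stops at 0 and 3.14. Starts between 0 and 0.3. Stiff hinge (about 0.04 N m): the 35 g paddle stays at whatever angle it is left.
- pivot_cone (a point): Centre of the hinge pin of the pine cone's marker; does not turn with the paddle.
- tab_cone (a point): Middle of the short thumb tab of the pine cone's paddle, 36 mm from the pivot, mid-thickness; turns with the paddle. The tab is in line with the blade, across the pivot from it: 32 mm wide along the hinge, 5 mm thick, ending 50 mm from the pivot.
- blade_cone (a point): Point on the centre line of the blade of the pine cone's paddle, 50 mm from the pivot, mid-thickness; turns with the paddle (its z is up at joint 0). The blade is 56 mm wide along the hinge, 5 mm thick, ending 68 mm from the pivot.
- candle_mid (a point): Centre (half-way up) of the pink candle in a square glass, 58 x 58 x 62 mm, loose, on the same 240 x 200 mm pale wooden board as the marker to be flipped, on the side away from the robot.
- cone_mid (a point): Centre (half-way up) of the pine cone piece, a dark cone standing on a 60 mm wooden disc, 80 mm tall, loose, on the other board.
- spool: Bystander: twine spool standing, diameter 60, height 80 mm; origin at the centre of its underside.
- glue_bottle: Bystander: white glue bottle, diameter 48, height 120 mm; origin at the centre of its underside.
- glue_gun: Bystander: black glue gun lying on its side, about 155 x 140 x 32 mm; origin near its middle, on the table.
- awl: Bystander: yellow-handled awl lying between the two boards, 140 mm long along its x axis; origin under its middle.
- jar: Bystander: amber glass jar, diameter 60, height 70 mm; origin at the centre of its underside.
- little_cone: Bystander: small pine cone standing, diameter 40, height 50 mm; origin at the centre of its underside.
Mind the look-alikes: they are no part of the job. What is shaped like the stand_candle but purple or yellow is not meant.

How it is judged (in metres and radians):
On the way, in this order (a step that is already met when the one before it is completed fails the run):
1. the candle's paddle has been raised from its first side to about upright (value of joint paddle_candle above 1.3 rad).
2. the candle's paddle lies flat on its other side (value of joint paddle_candle above 2.98 rad), for 0.1 s.
At the end, for the whole second after the job is handed in: Candle's paddle within 9 degrees of flat on its other side (above 2.98 rad), ring face up; its stand upright, still, within 20 mm of its start; pine cone's paddle below 0.45 rad and its stand within 15 mm; candle, pine cone and bystanders within 20 mm of their starts (value of joint paddle_candle above 2.98 rad and angle between blade_candle's own z axis and vertical above 2.98 rad and value of joint paddle_cone below 0.45 rad and linear speed of stand_candle below 0.01 m/s and distance of each of pivot_candle, candle_mid, cone_mid, spool, glue_bottle, glue_gun, awl, jar, little_cone from where it was at the start of the episode below 0.02 m and angle between stand_candle's own z axis and vertical below 0.05 rad and distance of pivot_cone from where it was at the start of the episode below 0.015 m); the robot touches nothing.
It fails at once if the candle's marker stand is lifted, tipped or shifted by more than 20 mm (angle between stand_candle's own z axis and vertical above 0.2 rad or distance of pivot_candle from where it was at the start of the episode above 0.02 m).
It fails at once if the paddle is gripped or pressed hard (more than 30 N) (contact force between the fingers and stand_candle above 30 N).
It fails at once if the pine cone's marker is turned (above 0.45 rad) or shifted by more than 15 mm (not (value of joint paddle_cone below 0.45 rad) or distance of pivot_cone from where it was at the start of the episode above 0.015 m).
It fails at once if the candle, the pine cone or a bystander is moved by more than 20 mm (distance of any of candle_mid, cone_mid, spool, glue_bottle, glue_gun, awl, jar, little_cone from where it was at the start of the episode above 0.02 m).
It also fails if it takes over 42 s, if anything falls off the work surface, if the arm or the gripper's body presses on something with over 40 N, if the wrist force passes 120 N, or if a joint passes its speed limit or range.

## Working session

There is one attempt and no reset: what is moved stays moved. The work goes in short steps, Python scripts to look and compute and a tool call to move; the robot and the scene stay as the last step left them, time stands still between calls to the robot, and variables do not carry over. Pictures are saved under pics/ and viewed, at most 10 in all, crops included, and the job is handed in when it is done.

Besides the shell and the picture viewer there is one more tool, called after "Emit:" as name(argument=value, ...) on one line, values as JSON. apply_moves: Moves the arm, as the interface text tells. Its arguments: {"type":"object","properties":{"commands":{"type":"array"}},"required":["commands"]}

```bash
mkdir -p pics; ls
cat > h.py <<'E'
import numpy as np, cv2
from plant import ctrl
def ray(p,uv):
    u=(uv[0]-p["cx"])/p["fx"]; v=(uv[1]-p["cy"])/p["fy"]
    T=np.array(p["T"]); d=np.array([u,-v,-1.0])
    d=T[:3,:3]@d; return T[:3,3], d/np.linalg.norm(d)
def atz(p,uv,z):
    o,d=ray(p,uv); return o+d*(z-o[2])/d[2]
def tri(a,b):
    (o1,d1),(o2,d2)=a,b
    s=np.linalg.lstsq(np.c_[d1,-d2],o2-o1,rcond=None)[0]
    p,q=o1+s[0]*d1,o2+s[1]*d2
    return (p+q)/2,np.linalg.norm(p-q)
E
python3 - <<'E'
from h import *
P={}
for n in("side","top"):
    P[n]=ctrl.snapshot(n); cv2.imwrite(f"pics/{n}0.png",P[n]["img"][...,::-1])
    p=P[n]; print(n,np.round(np.array(p["T"])[:3,3],3),p["fx"],[k for k in p])
    for t in("stand_candle","pivot_candle","tab_candle","blade_candle","candle_mid","cone_mid","pivot_cone"):
        print(t,[(np.round(r["at"]).astype(int).tolist(),round(r["score"],2)) for r in ctrl.spot_point(p,t)[:4]])
o=ctrl.get_obs();print(o["tool_pos"],o["orientation"],ctrl.nose_length,o["clock"])
E
```

```text
pics
side [-0.04  -0.643  0.881] 465.1832309206871 ['img', 'fx', 'fy', 'cx', 'cy', 'T', 'shot']
stand_candle [([263, 331], 0.9), ([128, 223], 0.69), ([199, 182], 0.57)]
pivot_candle [([121, 202], 0.9), ([264, 305], 0.9), ([196, 161], 0.76), ([189, 149], 0.31)]
tab_candle [([108, 207], 0.74), ([265, 234], 0.65), ([204, 165], 0.62), ([254, 295], 0.58)]
blade_candle [([136, 191], 0.92), ([270, 332], 0.9), ([190, 149], 0.72)]
candle_mid [([228, 151], 0.85)]
cone_mid [([361, 234], 0.97), ([188, 152], 0.21)]
pivot_cone [([336, 246], 0.92)]
top [0.18  0.017 1.724] 539.0320047178334 ['img', 'fx', 'fy', 'cx', 'cy', 'T', 'shot']
stand_candle [([349, 275], 0.63), ([198, 299], 0.62), ([170, 219], 0.58)]
pivot_candle [([190, 219], 0.73), ([429, 204], 0.64), ([187, 304], 0.57), ([355, 271], 0.56)]
tab_candle [([197, 310], 0.95), ([343, 272], 0.78), ([205, 219], 0.66)]
blade_candle [([186, 283], 0.97), ([172, 221], 0.63), ([358, 202], 0.2)]
candle_mid [([188, 189], 0.87)]
cone_mid [([337, 171], 0.73)]
pivot_cone [([351, 202], 0.64), ([428, 203], 0.33)]
[0.23133451 0.63407327 0.24357626] [-1.79998957e+02  4.49717075e-04 -2.00419526e+01] 0.017 0.8
```

View pics/side0.png

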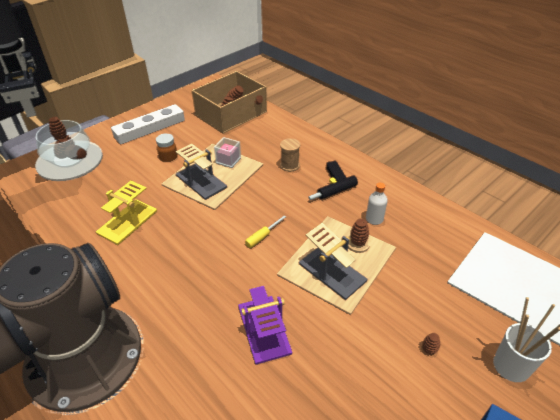

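View pics/top0.png

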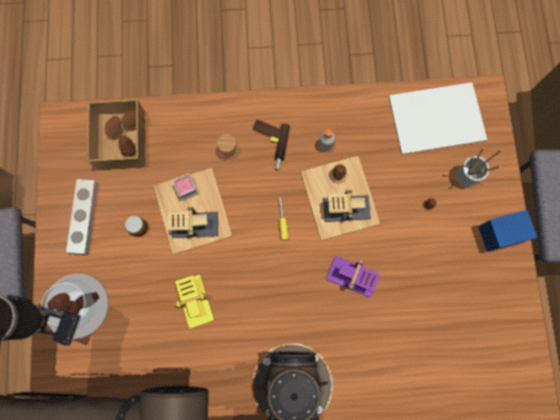

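Both views show four hinged markers: the dark one by the candle at top (190,221) / side (200,175), the dark one by the pine cone at top (347,206) / side (330,255), yellow at top (195,302), and purple at top (353,277). I choose the dark one next to the pink candle (top 185,186). Next I measure it and check it in a close crop.

Run:
```python
from h import *
s=ctrl.snapshot("side");t=ctrl.snapshot("top")
a=cv2.resize(s["img"][130:210,150:250],None,fx=5,fy=5,interpolation=cv2.INTER_CUBIC)
b=cv2.resize(t["img"][160:260,150:240],None,fx=4,fy=4,interpolation=cv2.INTER_CUBIC)
c=np.zeros((400,870,3),np.uint8);c[:400,:500]=a;c[:400,505:865]=b
cv2.imwrite("pics/c1.png",cv2.resize(c,(800,368))[...,::-1])
print(tri(ray(s,(196,161)),ray(t,(190,219))))
for n in("stand_candle","pivot_candle","tab_candle","blade_candle","candle_mid"):
    A=[r for r in ctrl.spot_point(s,n) if 165<r["at"][0]<245 and r["at"][1]<200]
    B=[r for r in ctrl.spot_point(t,n) if 155<r["at"][0]<235 and r["at"][1]<255]
    for x in A[:2]:
        for y in B[:2]:
            P,e=tri(ray(s,x["at"]),ray(t,y["at"])); print(n,x["at"],y["at"],P.round(3),round(e,3))
```

```text
(array([0.51302476, 0.2857479 , 0.07729189]), np.float64(0.006498262391738361))
stand_candle [201.1, 182.3] [188.6, 222.5] [ 0.526  0.305 -0.022] 0.002
pivot_candle [190.9, 158.3] [172.8, 220.3] [0.524 0.342 0.048] 0.006
tab_candle [206.6, 162.8] [203.2, 217.3] [0.515 0.241 0.093] 0.0
blade_candle [188.6, 154.5] [170.7, 218.8] [0.524 0.348 0.06 ] 0.001
blade_candle [188.6, 154.5] [189.7, 216.6] [0.505 0.285 0.109] 0.027
```

View pics/c1.png

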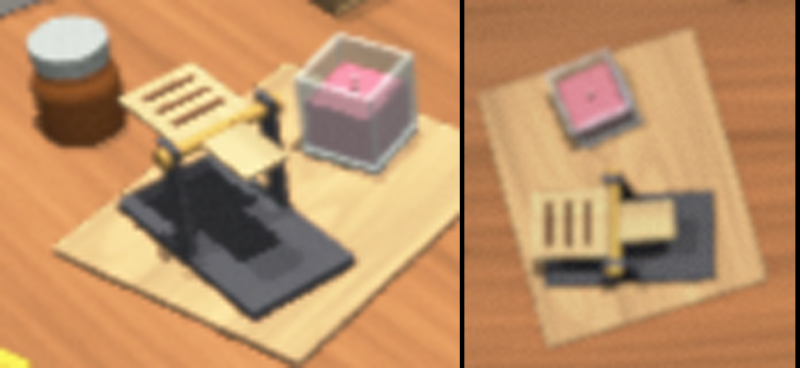

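The crop confirms the choice: dark base, three-bar face up, next to the pink candle. The blade points to +y and the tab to −y. The uprights' tops sit at about (617,185) and (615,272) in the top crop, and (267,103) and (167,152) in the side crop.

```bash
cat >> h.py <<'E'
def S(c):return (c[0]/4.598+150,c[1]/4.6+130)
def Tp(c):return ((c[0]-464.4)/3.68+150,c[1]/3.68+160)
E
python3 - <<'E'
from h import *
s=ctrl.snapshot("side");t=ctrl.snapshot("top")
for n,a,b in(("far up",(267,103),(617,183)),("near up",(167,152),(615,274)),("tab end mid",(265,165),(674,221)),("blade tip far",(194,67),(536,192)),("blade tip near",(123,98),(534,257))):
    P,e=tri(ray(s,S(a)),ray(t,Tp(b)));print(n,P.round(3),round(e,4))
for n,c in(("far",(617,183)),("near",(615,274))):print(n,atz(t,Tp(c),.105))
for n,c in(("far",(267,103)),("near",(167,152))):print(n,atz(s,S(c),.105))
# base corners top at z~.02
for c in((714,192),(715,279),(540,284)):print("base",atz(t,Tp(c),.022))
for c in((255,315),(354,260),(122,203)):print("baseS",atz(s,S(c),.022))
E
```

```text
far up [0.543 0.275 0.096] 0.005
near up [0.468 0.278 0.096] 0.0091
tab end mid [0.508 0.229 0.093] 0.0033
blade tip far [0.54  0.345 0.089] 0.0013
blade tip near [0.485 0.347 0.091] 0.0044
far [0.53905785 0.27461205 0.105     ]
near [0.46233575 0.27842686 0.105     ]
far [0.53877115 0.26324935 0.105     ]
near [0.46642005 0.26567778 0.105     ]
base [0.54387425 0.20319853 0.022     ]
base [0.46677863 0.2053216  0.022     ]
base [0.47222329 0.35698431 0.022     ]
baseS [0.46558367 0.19385727 0.022     ]
baseS [0.54057567 0.19212723 0.022     ]
baseS [0.46889466 0.33916206 0.022     ]
```

Emit:
apply_moves(commands=[[[27.4, -41, 2], -1.22, 1], [[27.4, -41, 2], -1.22, 1], [[27.4, -41, 2], -1.22, 1], [[27.4, -41, 2], -1.22, 1], [[27.4, -41, 2], -1.22, 1], [[27.4, -41, 2], -1.22, 1], [[27.4, -41, 2], -1.22, 1], [[27.4, -41, 2], -1.22, 1], [[27.4, -41, 2], -1.22, 1], [[27.4, -41, 2], -1.22, 1], [[27.4, -41, 2], -1.22, 1], [[27.4, -41, 2], -1.22, 1], [[27.4, -41, 2], -1.22, 1], [[27.4, -41, 2], -1.22, 1], [[27.4, -41, 2], -1.22, 1], [[27.4, -41, 2], -1.22, 1], [[27.4, -41, 2], -1.22, 1], [[27.4, -41, 2], -1.22, 1]])

```text
clock: 3.0
tool_pos: [0.5049, 0.225, 0.2636]
orientation: [180.0, 0.0, -89.8]
force: [-0.1, 0.3, -0.0]
opening: 0.0005
gripper_force: 0.0
```

```bash
cat >> h.py <<'E'
def wray(p,uv):
    d=np.array([(uv[0]-p["cx"])/p["fx"],(uv[1]-p["cy"])/p["fy"]]);th=np.linalg.norm(d)
    k=np.sin(th)/th if th>1e-9 else 1
    T=np.array(p["T"]);v=T[:3,:3]@np.array([d[0]*k,-d[1]*k,-np.cos(th)])
    return T[:3,3],v
def watz(p,uv,z):
    o,d=wray(p,uv);return o+d*(z-o[2])/d[2]
def wpix(p,X):
    T=np.array(p["T"]);c=T[:3,:3].T@(np.array(X)-T[:3,3]);x,y,z=c[0],-c[1],-c[2]
    th=np.arctan2(np.hypot(x,y),z);r=np.hypot(x,y);return p["cx"]+p["fx"]*th*x/r,p["cy"]+p["fy"]*th*y/r
E
python3 - <<'E'
from h import *
w=ctrl.snapshot("wrist");im=w["img"].copy()
cv2.imwrite("pics/w1.png",cv2.resize(im,(784,588))[...,::-1])
o=ctrl.get_obs();print(o["tool_pos"],o["orientation"],o["opening"],o["force"],o["clock"],o["joint_pos"])
print("cam",np.array(w["T"])[:3,3],"pred pivot px",wpix(w,(.505,.275,.095)))
for n,z in(("pivot_candle",.095),("tab_candle",.09),("blade_candle",.1)):
    for r in ctrl.spot_point(w,n)[:3]:print(n,r["at"],r["score"],watz(w,r["at"],z).round(3))
E
```

```text
[0.50492059 0.22495892 0.26356708] [-1.79998109e+02  3.06321722e-03 -8.98522545e+01] 0.0003394139877348056 [ 0.09340386 -0.58617985  0.47152997] 3.05 [ 4.43167609e+01  8.30486458e+00 -1.31380752e+01 -9.44897961e-04
 -6.85535693e+01 -4.41686700e+01]
cam [0.50590079 0.1409668  0.40350175] pred pivot px (np.float64(284.04825416254226), np.float64(240.68739951014103))
pivot_candle [277.8, 244.8] 0.94 [0.511 0.28  0.095]
pivot_candle [472.0, 244.1] 0.89 [0.284 0.283 0.095]
tab_candle [497.4, 239.2] 0.91 [0.241 0.28  0.09 ]
tab_candle [277.6, 211.8] 0.67 [0.512 0.245 0.09 ]
blade_candle [438.2, 253.5] 0.71 [0.332 0.291 0.1  ]
blade_candle [277.7, 285.1] 0.66 [0.512 0.326 0.1  ]
blade_candle [277.4, 245.0] 0.28 [0.512 0.278 0.1  ]
```

View pics/w1.png

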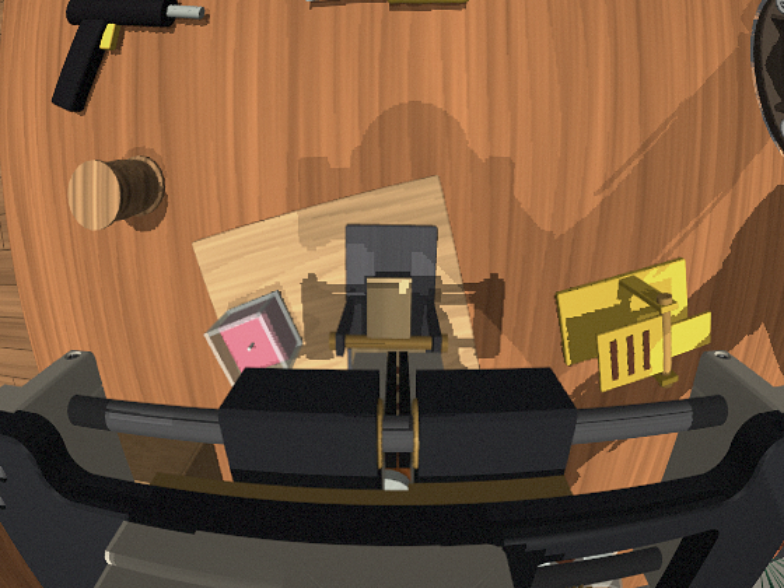

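The wrist view shows the tab at (388,308), the hinge bar at (388,342) and the base's −y edge at (347–437,226), all centred in x. The fingers are closed above the blade.

Run:
```python
from h import *
w=ctrl.snapshot("wrist");t=ctrl.snapshot("top");s=ctrl.snapshot("side")
f=lambda u,v:(u/1.4,v/1.4)
for z in(.015,.022,.03):
  a,b=watz(w,f(347,226),z),watz(w,f(437,226),z);print("base",z,a.round(4),b.round(4))
for z in(.09,.1,.11):
  print("bar",z,watz(w,f(332,342),z).round(3),watz(w,f(442,344),z).round(3),"tab end",watz(w,f(367,279),z).round(3),watz(w,f(411,279),z).round(3), "up tops",watz(w,f(341,355),z).round(3),watz(w,f(438,355),z).round(3))
print(tri(wray(w,(277.8,244.8)),ray(t,(191.2,222.2))),tri(wray(w,(277.8,244.8)),ray(s,(197.2,159))))
```

```text
base 0.015 [0.5492 0.2055 0.015 ] [0.4714 0.2054 0.015 ]
base 0.022 [0.5485 0.2044 0.022 ] [0.472  0.2042 0.022 ]
base 0.03 [0.5476 0.203  0.03  ] [0.4727 0.2029 0.03  ]
bar 0.09 [0.555 0.281 0.09 ] [0.472 0.283 0.09 ] tab end [0.527 0.232 0.09 ] [0.496 0.231 0.09 ] up tops [0.549 0.292 0.09 ] [0.474 0.292 0.09 ]
bar 0.1 [0.553 0.277 0.1  ] [0.473 0.278 0.1  ] tab end [0.527 0.229 0.1  ] [0.496 0.229 0.1  ] up tops [0.547 0.287 0.1  ] [0.475 0.287 0.1  ]
bar 0.11 [0.552 0.272 0.11 ] [0.474 0.273 0.11 ] tab end [0.526 0.226 0.11 ] [0.496 0.226 0.11 ] up tops [0.546 0.282 0.11 ] [0.476 0.282 0.11 ]
(array([0.50847136, 0.28258456, 0.08168882]), np.float64(0.008477387074014821)) (array([0.51223828, 0.28331545, 0.08510985]), np.float64(0.0009127587243205672))
```

Emit:
apply_moves(commands=[[[0.6, 1.5, -4], 0, 1], [[0.6, 1.5, -8], 0, 1], [[0.6, 1.5, -11], 0, 1], [[0.6, 1.5, -13.5], 0, 1], [[0.6, 1.5, -14], 0, 1], [[0.6, 1.5, -14.5], 0, 1], [[0.6, 1.5, -15], 0, 1], [[0.6, 1.5, -15.5], 0, 1], [[0.6, 1.5, -15.8], 0, 1]])

```text
clock: 4.1
tool_pos: [0.5123, 0.2398, 0.1067]
orientation: [-179.9, 0.1, -89.9]
force: [0.7, 0.5, 2.1]
opening: 0.0005
gripper_force: 0.7
```

Emit:
apply_moves(commands=[[[0, 0, -0.5], 0, 1], [[0, 0, -0.9], 0, 1], [[0, 0, -1.3], 0, 1], [[0, 0, -1.7], 0, 1], [[0, 0, -2.1], 0, 1], [[0, 0, -2.5], 0, 1], [[0, 0, -2.8], 0, 1], [[0, 0, -3.1], 0, 1], [[0, 0, -3.1], 0, 1]])

```text
clock: 4.85
tool_pos: [0.5109, 0.2388, 0.0737]
orientation: [179.9, -0.0, -90.0]
force: [-0.1, -1.3, 0.5]
opening: 0.0007
gripper_force: 0.1
```

Run:
```python
from h import *
w=ctrl.snapshot("wrist");s=ctrl.snapshot("side")
a=cv2.resize(s["img"][120:220,130:260],None,fx=4,fy=4,interpolation=cv2.INTER_CUBIC)
b=w["img"][110:420,140:420]
c=np.zeros((400,800,3),np.uint8);c[:400,:520]=a;c[:310,520:800]=b
cv2.imwrite("pics/c2.png",c[...,::-1])
```

```text
(no output)
```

View pics/c2.png

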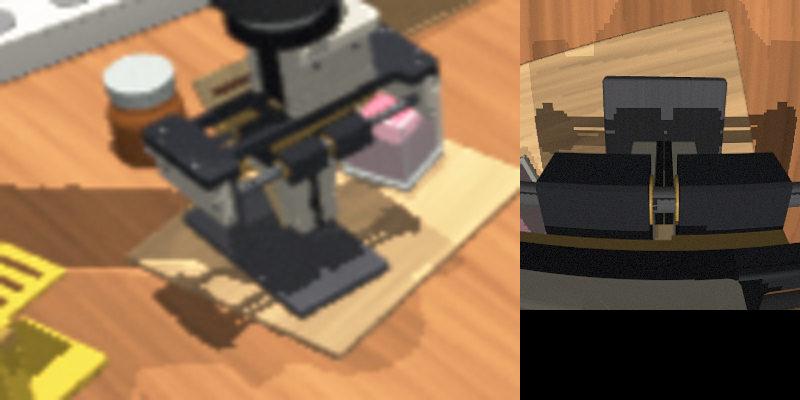

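The side crop shows the blade raised to about 50° behind the gripper at (220,90), and the forces are small. Next I go up, over to the +y side, and down behind the blade.

Emit:
apply_moves(commands=[[[0, 0, 4], 0, 1], [[0, 0, 8], 0, 1], [[0, 0, 12], 0, 1], [[0, 0, 14], 0, 1], [[0, 4, 14], 0, 1], [[0, 8, 14], 0, 1], [[0, 12, 14], 0, 1], [[0, 13, 14], 0, 1], [[0, 13, 14], 0, 1], [[0, 13, 10], 0, 1], [[0, 13, 7], 0, 1], [[0, 13, 6], 0, 1], [[0, 13, 6], 0, 1]])

```text
clock: 6.03
tool_pos: [0.5101, 0.3671, 0.1318]
orientation: [179.8, -0.3, -90.0]
force: [-0.8, -0.6, 0.6]
opening: 0.0005
gripper_force: 0.0
```

Run:
```python
from h import *
t=ctrl.snapshot("top");s=ctrl.snapshot("side")
a=cv2.resize(s["img"][120:220,130:260],None,fx=4,fy=4,interpolation=cv2.INTER_CUBIC)
b=cv2.resize(t["img"][170:260,140:235],None,fx=2.9,fy=2.9)
c=np.zeros((400,800,3),np.uint8);c[:400,:520]=a;c[:b.shape[0],520:520+b.shape[1]]=b
cv2.imwrite("pics/c3.png",c[...,::-1]);print(ctrl.get_obs()["force"])
```

```text
[-0.08051498  0.34658993  0.33882539]
```

View pics/c3.png

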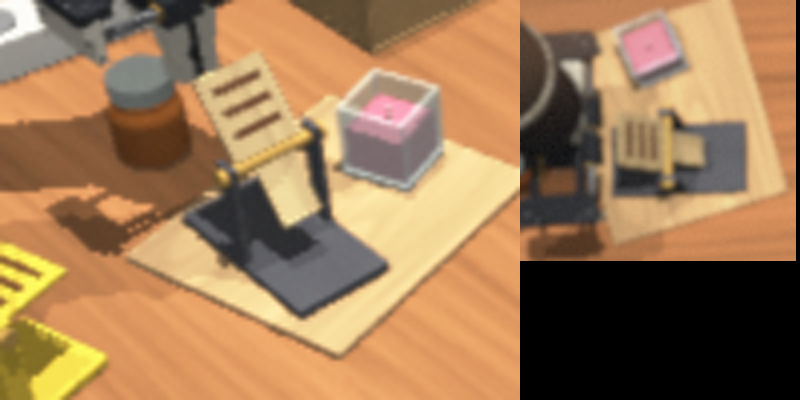

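The paddle stays at about 50° (blade at (250,100)), the stand has not moved, and the finger is behind the blade. Now I push toward −y.

Emit:
apply_moves(commands=[[[0, -1, 0], 0, 1], [[0, -2, 0], 0, 1], [[0, -2.7, 0], 0, 1], [[0, -3.4, 0], 0, 1], [[0, -4.1, 0], 0, 1], [[0, -4.8, 0], 0, 1], [[0, -5.5, 0], 0, 1], [[0, -6.2, 0], 0, 1], [[0, -6.9, 0], 0, 1], [[0, -7.6, 0], 0, 1], [[0, -8.2, 0], 0, 1], [[0, -8.8, 0], 0, 1]])

```text
clock: 7.13
tool_pos: [0.5113, 0.2806, 0.1344]
orientation: [180.0, 0.0, -89.9]
force: [0.4, 1.3, -0.8]
opening: 0.0001
gripper_force: 0.8
```

Emit:
apply_moves(commands=[[[0, -0.6, 0], 0, 1], [[0, -1.2, 0], 0, 1], [[0, -1.8, 0], 0, 1], [[0, -2.4, 0], 0, 1], [[0, -3.0, 0], 0, 1], [[0, -3.6, 0], 0, 1], [[0, -4.2, 0], 0, 1], [[0, -4.2, 0], 0, 1]])

```text
clock: 7.8
tool_pos: [0.5111, 0.2378, 0.1345]
orientation: [180.0, -0.0, -90.0]
force: [-1.0, -0.0, 0.8]
opening: 0.0009
gripper_force: 0.0
```

Run:
```python
from h import *
s=ctrl.snapshot("side");w=ctrl.snapshot("wrist")
a=cv2.resize(s["img"][120:220,130:260],None,fx=4,fy=4,interpolation=cv2.INTER_CUBIC)
b=w["img"][110:420,140:420]
c=np.zeros((400,800,3),np.uint8);c[:400,:520]=a;c[:310,520:800]=b
cv2.imwrite("pics/c4.png",c[...,::-1]);print(ctrl.get_obs()["force"])
```

```text
[-0.29273231  0.12751482  0.27083739]
```

View pics/c4.png

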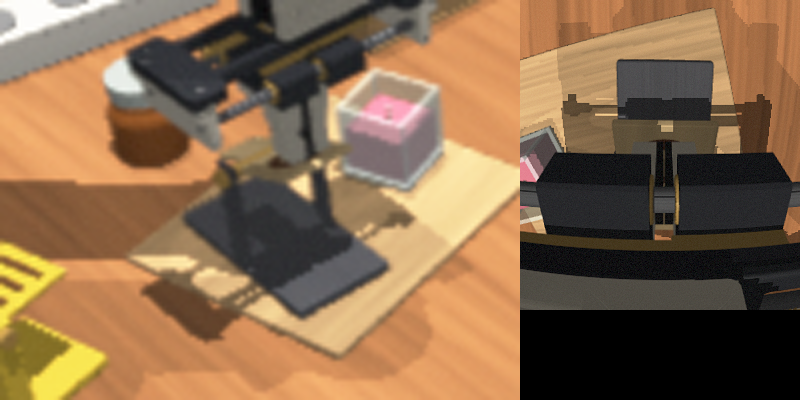

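The blade has gone over to the −y side (wrist view, below the fingers at about (665,130)). Now I press it down gently.

Emit:
apply_moves(commands=[[[0, 0, -0.4], 0, 1], [[0, 0, -0.8], 0, 1], [[0, 0, -1.1], 0, 1], [[0, 0, -1.3], 0, 1], [[0, 0, -1.5], 0, 1], [[0, 0, -1.6], 0, 1], [[0, 0, -1.7], 0, 1], [[0, 0, -1.7], 0, 1]])

```text
clock: 8.57
tool_pos: [0.5112, 0.2391, 0.1173]
orientation: [180.0, -0.0, -89.9]
force: [-0.9, 0.4, 0.0]
opening: 0.0004
gripper_force: 0.0
```

Emit:
apply_moves(commands=[[[0, 0, -0.1], 0, 1], [[0, 0, -0.2], 0, 1], [[0, 0, -0.2], 0, 1]])

```text
clock: 8.82
tool_pos: [0.5114, 0.2391, 0.1155]
orientation: [-180.0, 0.0, -89.9]
force: [0.4, -0.7, 0.4]
opening: 0.0005
gripper_force: 0.1
```

Emit:
apply_moves(commands=[[[0, 0, -0.1], 0, 1], [[0, 0, -0.2], 0, 1], [[0, 0, -0.2], 0, 1]])

```text
clock: 9.07
tool_pos: [0.5113, 0.2391, 0.1134]
orientation: [180.0, 0.0, -89.9]
force: [-0.1, 0.3, 0.0]
opening: 0.0005
gripper_force: 0.0
```

Emit:
apply_moves(commands=[[[0, 0, -0.1], 0, 1], [[0, 0, -0.15], 0, 1], [[0, 0, -0.15], 0, 1]])

```text
clock: 9.32
tool_pos: [0.5114, 0.2391, 0.1127]
orientation: [-180.0, 0.0, -89.9]
force: [-2.4, -0.2, 6.2]
opening: 0.0003
gripper_force: 2.9
```

Emit:
apply_moves(commands=[[[0, 0, -0.05], 0, 1], [[0, 0, -0.05], 0, 1]])

```text
clock: 9.48
tool_pos: [0.5115, 0.2391, 0.1125]
orientation: [-180.0, 0.0, -89.9]
force: [-2.5, -1.2, 8.6]
opening: 0.0003
gripper_force: 4.5
```

Emit:
apply_moves(commands=[[[0, 0, 1], 0, 1], [[0, 0, 4], 0, 1], [[0, 0, 8], 0, 1], [[0, 0, 12], 0, 1], [[0, 1, 15], 0, 1], [[0, 5, 16], 0, 1], [[0, 5, 16], 0, 1], [[0, 5, 16], 0, 1]])

```text
clock: 10.15
tool_pos: [0.5113, 0.2907, 0.2727]
orientation: [-179.9, 0.1, -89.9]
force: [0.0, 0.2, -0.7]
opening: 0.0006
gripper_force: 0.0
```

Run:
```python
from h import *
s=ctrl.snapshot("side");w=ctrl.snapshot("wrist")
a=cv2.resize(s["img"][120:220,130:260],None,fx=4,fy=4,interpolation=cv2.INTER_CUBIC)
b=w["img"][60:370,140:420]
c=np.zeros((400,800,3),np.uint8);c[:400,:520]=a;c[:310,520:800]=b
cv2.imwrite("pics/c5.png",c[...,::-1]);print(ctrl.get_obs()["force"])
```

```text
[-0.14471434 -0.47646702 -0.17417773]
```

View pics/c5.png

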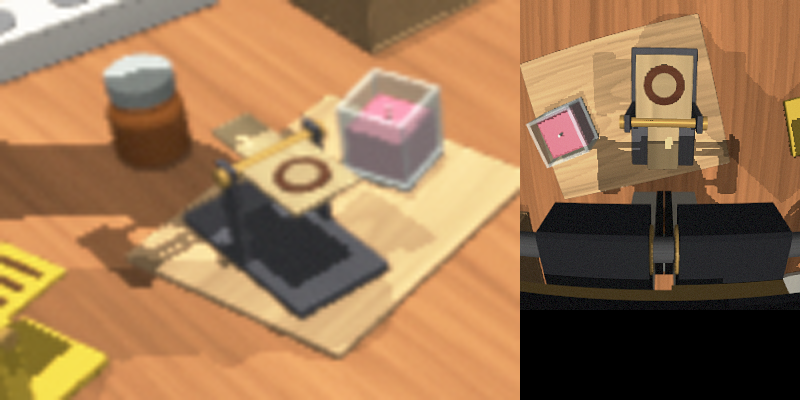

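The ring face is up at side crop (302,174). The blade lies flat against its stop: the force rose to 8.6 N without further travel. The stand is where it started.

```bash
python3 -c "
from plant import ctrl
print(ctrl.close_job())"
```

```text
the job is handed in; nothing more can be done
None
```

The candle's marker is flipped fully over and lies flat with its ring face up; its stand, the candle and the jar look unmoved in the last pictures, and the job is handed in with no verdict returned.

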